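# Make up two breakfast order trays

## Robot

A 6-joint arm with a two-finger parallel gripper is mounted at the origin on the work surface. World frame = base frame: x ahead of the robot, y to its left, z up, the work surface at z = 0. Lengths are in mm, angles in degrees, forces in N, time in s.
With the tool pointing down it reaches from about 325 to 775 mm from the base axis. Payload 9.3 kg.
Tool frame: the origin (TCP) lies at the very end of the fingers, on their centre line; the grasp point (between the pads) lies 19 mm behind it (r.hold_point_z is the distance from the TCP to the grasp point, in mm); z points along the fingers, y is the line along which they close (so a half turn about z gives the same grasp; the last joint's range is limited). The gripper opens to 85 mm and grips with 20 to 120 N. Pads are 22 mm wide; open, the fingers measure 114 mm over their backs; the gripper's body (76 mm by 85 mm) begins 54 mm behind the grasp point. The pads swing forward as they close: fully open they stand 13 mm farther back than shut.
Start: joints at [55.944, 14.817, 1.232, 76.415, 0, 81.257], TCP at [235.163, 497.187, 195.579] pointing down, gripper open.
Joint ranges: [-174.27, 174.27], [-52.1, 104.24], [-59.71, 78.15], [-110.17, 111.67], [-87.03, 83.33], [-180, 180]. Speed limits (degrees/s): [127.2, 127.2, 159.86, 180, 180, 180].

## Interface

Orientations are given as [roll, pitch, yaw] about the fixed x, y, z axes, in that order (R = Rz(yaw) Ry(pitch) Rx(roll)).
In Python, from station import r, capture, order gives the robot as it stands.
- The arm moves only by the tool send_rows, never from a script. Its argument "motion" is a list of rows, each a list of 7 numbers: the shift along the tool's x, y, z in cm, then the turn, a rotation vector about the tool's x, y, z in rad, then the opening in per cent of the stroke, from 0 (shut) to 100 (fully open). In form: [[tx, ty, tz, ax, ay, az, jaw], ...]. A call has 1 to 12 rows; each row is the pose to reach, as a shift and turn from the pose commanded when the call began, along the tool's axes at that moment; what a row does not reach only later rows make up. A row lasts 1/10 s, in which the tool goes at most 50 mm and 8.59 degrees, less where a joint would pass 70% of its speed; a pose out of reach is approached as far as the arm can. A call with a gripper value outside its range is refused whole. The fingers move at their own pace and stop on an object; "force" is the grip in N (left out, the last holds). Time passes only in rows, so rows that repeat a pose let the fingers close. It gives the time, the measured TCP pose, the force, the opening and the grip force at its end, in the units of the state.
- r.read_state(): the state, without advancing time (a new reading comes with each control period).
- capture(name): name is "scene" or "top" or "wrist"; returns a dict with "img" (400x640x3 uint8, red, green, blue), "K" (3x3 intrinsics, pixels), "world_from_camera" (4x4, takes a point from camera to world coordinates). Camera axes: x right, y up, looking along -z (the intrinsics and any distortion apply to the point x, -y, -z); pixel columns grow to the right and rows downward; lengths in mm; the calibration is good to about 2 mm. A picture is of the moment at which its call begins. There is no depth.
- order.close_job(): hands the job in; it is judged then, once.
The state is a dict: "time": time; "joints": joint angles; "dq": joint speeds; "joint_torque": joint torques, N m; "tcp_pos": TCP position; "ee_rot": TCP orientation; "wrist_force": force on the tool from outside, world axes, zero at the start; "ft_torque": the same for the moment, N m; "width": opening from 0.0 (shut) to 1.0 (fully open); "grip_force": force on a finger pad.
Only numpy, scipy, OpenCV 4.12 (cv2) and the standard library are available. Lean on these libraries where they do the work, as an engineer would, in place of code of your own. Each camera call takes 0.05 s, during which the arm holds its last target. There are 200 camera calls.

## Task

Make up the two order trays. The blue tray gets the white egg, upright in its ring-shaped egg seat, and the red-lidded tin on its round dark pad, nothing else; the yellow tray gets the brown egg, upright in its egg seat, the green-lidded tin on the round dark pad and the ramekin on the white square pad. Set the eggs down gently, never drop or knock them, stand everything upright in the middle of its place, and leave the black-lidded tin and the steel jug where they are.

Things in the scene. Friction and masses are not known exactly. Their poses are not given: they have to be found in the camera images.
- white_egg: White hen's egg, rigid, fragile, loose: 44 mm across, 57 mm tall, 60 g, upright (blunt end down) in a carton pocket, origin about 31 mm above the counter. Origin: middle of the egg, half-way up; z up to the pointed end. In a seat the origin is 15 mm above the seat's rim. The two eggs stand 74 mm apart; grip across the line that joins them for finger room.
- brown_egg: Brown hen's egg, rigid, fragile, loose: 44 mm across, 57 mm tall, 60 g, upright (blunt end down) in a carton pocket, origin about 31 mm above the counter. Origin: middle of the egg, half-way up; z up to the pointed end. In a seat the origin is 15 mm above the seat's rim. The two eggs stand 74 mm apart; grip across the line that joins them for finger room.
- red_tin: Red-lidded seasoning tin, one of three alike but for the lid: bare metal cylinder, 44 mm across, 55 mm tall, the top 12 mm a red lid. Loose, about 0.12 kg, standing on the counter. Origin: centre of its underside; z up.
- green_tin: Green-lidded seasoning tin, one of three alike but for the lid: bare metal cylinder, 44 mm across, 55 mm tall, the top 12 mm a green lid. Loose, about 0.12 kg, standing on the counter. Origin: centre of its underside; z up.
- black_tin: Black-lidded seasoning tin, one of three alike but for the lid: bare metal cylinder, 44 mm across, 55 mm tall, the top 12 mm a black lid. Loose, about 0.12 kg, standing on the counter. Origin: centre of its underside; z up. Not wanted; a bystander.
- ramekin: White ceramic ramekin (small open dish): 58 mm across at the rim, 53 mm at the foot, 38 mm tall, wall 4 mm, about 0.11 kg, loose. Origin: centre of its underside; z up.
- blue_tray: Blue order tray, fixed, 110 (x) by 240 mm (y), floor 4 mm thick, rim 12 mm high. Along its y axis: egg seat, a raised ring of tray colour (inner radius 17, outer 22 mm, its rim 17 mm above the origin), at y = +75 mm; dark round pad (60 mm, flat) at y = 0; white square pad (66 mm, flat) at y = -75 mm. Origin: centre of underside; z up. A seated egg's origin is 32 mm above it.
- yellow_tray: Yellow order tray, fixed, 110 (x) by 240 mm (y), floor 4 mm thick, rim 12 mm high. Along its y axis: egg seat, a raised ring of tray colour (inner radius 17, outer 22 mm, its rim 17 mm above the origin), at y = +75 mm; dark round pad (60 mm, flat) at y = 0; white square pad (66 mm, flat) at y = -75 mm. Origin: centre of underside; z up. A seated egg's origin is 32 mm above it.
- carton: Grey pulp egg carton, a piece with two by two round pockets, 112 mm square, fixed to the counter; pocket rings 16 mm high, inner radius 17 mm, outer 22 mm, centres at x, y = +-26 mm. The eggs stand in two pockets that touch only corner to corner. Origin: centre of its underside.
- jug: Steel measuring jug, 80 mm across, 80 mm tall, with a handle on its side (+y); loose, 0.3 kg. A bystander. Origin: centre of its underside.
There are look-alikes about, which are no part of the job. Leave any purple look-alike of the green_tin alone.

How it is judged (in metres and radians):
At the end, for the whole second after the job is handed in: White egg and red tin on the blue tray, brown egg, green tin and ramekin on the yellow: eggs within 8 mm of the seat centre along each tray axis, the others within 15 mm of their pad centre, each at its resting height (-4 to +5 mm), upright within 0.3 rad and at rest (x of white_egg in the frame of blue_tray between -0.008 and 0.008 m and y of white_egg in the frame of blue_tray between 0.067 and 0.083 m and z of white_egg in the frame of blue_tray between 0.0282 and 0.0372 m and angle between each of white_egg, red_tin, brown_egg, green_tin, ramekin's own z axis and vertical below 0.3 rad and linear speed of each of white_egg, red_tin, brown_egg, green_tin, ramekin below 0.02 m/s and angular speed of each of white_egg, red_tin, brown_egg, green_tin, ramekin below 0.3 rad/s and x of red_tin in the frame of blue_tray between -0.015 and 0.015 m and y of red_tin in the frame of blue_tray between -0.015 and 0.015 m and z of red_tin in the frame of blue_tray between 0 and 0.009 m and x of brown_egg in the frame of yellow_tray between -0.008 and 0.008 m and y of brown_egg in the frame of yellow_tray between 0.067 and 0.083 m and z of brown_egg in the frame of yellow_tray between 0.0282 and 0.0372 m and x of green_tin in the frame of yellow_tray between -0.015 and 0.015 m and y of green_tin in the frame of yellow_tray between -0.015 and 0.015 m and z of green_tin in the frame of yellow_tray between 0 and 0.009 m and x of ramekin in the frame of yellow_tray between -0.015 and 0.015 m and y of ramekin in the frame of yellow_tray between -0.09 and -0.06 m and z of ramekin in the frame of yellow_tray between 0 and 0.009 m); the robot touches nothing.
It fails at once if the white egg is dropped or knocked away (over 0.6 m/s with no finger on it) (linear speed of white_egg above 0.6 m/s and contact force between white_egg and the fingers below 0.05 N).
It fails at once if the brown egg is dropped or knocked away (over 0.6 m/s with no finger on it) (linear speed of brown_egg above 0.6 m/s and contact force between brown_egg and the fingers below 0.05 N).
It fails at once if the black-lidded tin is moved more than 30 mm (distance of black_tin from where it was at the start of the episode above 0.03 m).
It fails at once if the steel jug is moved more than 30 mm (distance of jug from where it was at the start of the episode above 0.03 m).
It also fails if it takes over 136 s, if anything falls off the work surface, if the arm or the gripper's body presses on something with over 40 N, if the wrist force passes 120 N, or if a joint passes its speed limit or range.

## Working session

There is one attempt and no reset: what is moved stays moved. The work goes in short steps, Python scripts to look and compute and a tool call to move; the robot and the scene stay as the last step left them, time stands still between calls to the robot, and variables do not carry over. Pictures are saved under pics/ and viewed, at most 15 in all, crops included, and the job is handed in when it is done.

Besides the shell and the picture viewer there is one more tool, called after "Request:" in YAML: its name, and indented under it one key for each argument. send_rows: Moves the arm, as the interface text tells. Its arguments: {"type":"object","properties":{"motion":{"type":"array","items":{"type":"array","items":{"type":"number"}}},"force":{"type":"number"}},"required":["motion"]}

```bash
ls; mkdir -p pics
python3 - <<'E'
from station import r,capture,order
import cv2,numpy as np
for n in("top","scene"):
    c=capture(n); cv2.imwrite(f"pics/{n}0.png",c["img"][:,:,::-1]); print(n,c["K"].tolist(),np.round(c["world_from_camera"],3).tolist(),[k for k in c])
print(r.read_state(), r.hold_point_z)
E
```

```text
pics
top [[424.59068707546237, 0.0, 314.16200682488426], [0.0, 424.59068707546237, 192.78566063282557], [0.0, 0.0, 1.0]] [[0.027, 0.986, -0.165, 337.647], [-1.0, 0.026, -0.01, -27.727], [-0.005, 0.165, 0.986, 877.69], [0.0, 0.0, 0.0, 1.0]] ['img', 'K', 'world_from_camera']
scene [[435.6452165289208, 0.0, 320.40452989501443], [0.0, 435.6452165289208, 201.5541134037079], [0.0, 0.0, 1.0]] [[0.391, -0.532, 0.751, 1148.009], [0.92, 0.22, -0.324, -284.617], [0.007, 0.817, 0.576, 548.547], [0.0, 0.0, 0.0, 1.0]] ['img', 'K', 'world_from_camera']
{'time': 0.1, 'joints': array([5.59437844e+01, 1.48467769e+01, 1.19325686e+00, 7.64147217e+01,
       6.72774272e-04, 8.12565877e+01]), 'dq': array([ 0.02342904, -0.14185562,  0.09982196, -0.04803176, -0.00312949,
       -0.01208973]), 'joint_torque': array([ 5.21949536e-03, -5.56694198e+01,  3.45069838e+01,  1.15615458e-02,
       -2.02209512e-04, -4.56311102e-05]), 'tcp_pos': array([234.99238012, 496.94529833, 195.02800253]), 'ee_rot': array([-1.79932654e+02, -1.10383703e-02,  1.54687190e+02]), 'wrist_force': array([ 1.07820028, -0.08186182, -0.2802223 ]), 'ft_torque': array([-0.0401833 , -0.00706209,  0.03531268]), 'grip_force': 0.0, 'width': 0.9961579955351935} 18.700000000000003
```

View pics/top0.png

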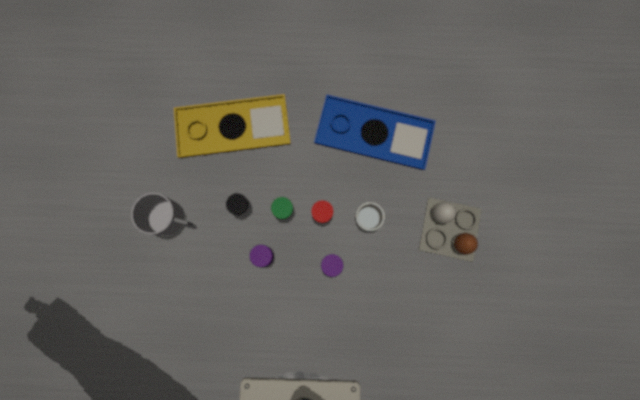

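View pics/scene0.png

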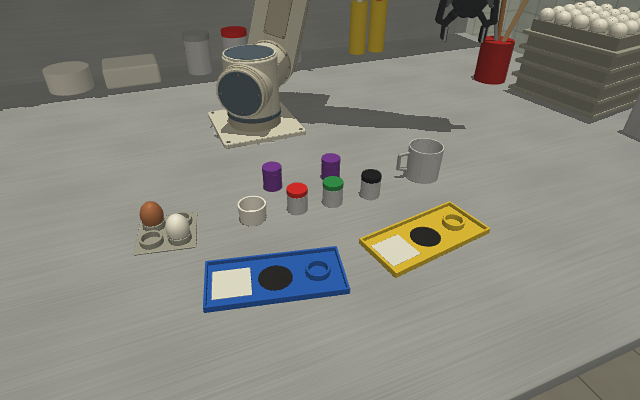

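The top view shows yellow tray features at (197,130), (232,126) and (267,122), and blue ones at (341,124), (374,132) and (409,141). The tins are black (238,204), green (282,208) and red (322,212), with purple look-alikes at (261,256) and (332,265). The ramekin is at (370,217), the white egg at (444,212), the brown egg at (466,243) and the jug at (153,213).

```bash
cat > h.py <<'E'
import numpy as np,cv2
def ray(c,uv,z):
    K,T=c["K"],c["world_from_camera"]; d=np.linalg.inv(K)@[uv[0],uv[1],1]; d=T[:3,:3]@[d[0],-d[1],-d[2]]
    o=T[:3,3]; return (o+d*(z-o[2])/d[2])[:2]
def blobs(img,lo,hi,roi=None,amin=40):
    hsv=cv2.cvtColor(img,cv2.COLOR_RGB2HSV); m=cv2.inRange(hsv,lo,hi)
    if roi: k=np.zeros_like(m); u0,v0,u1,v1=roi; k[v0:v1,u0:u1]=255; m&=k
    n,_,s,ce=cv2.connectedComponentsWithStats(m)
    return [(ce[i].round(1),s[i,4],s[i,:4].tolist()) for i in range(1,n) if s[i,4]>=amin]
E
python3 - <<'E'
from station import capture
from h import *
c=capture("top"); im=c["img"]
for n,lo,hi,roi,z in [("yel",(20,120,60),(35,255,255),None,8),("blue",(105,120,60),(125,255,255),None,8),
 ("red",(0,180,120),(6,255,255),None,55),("green",(50,120,50),(80,255,255),None,55),
 ("ypad",(0,0,0),(179,255,45),(215,110,250,145),4),("bpad",(0,0,0),(179,255,45),(355,115,392,150),4),
 ("ywh",(0,0,140),(179,90,255),(245,100,290,142),4),("bwh",(0,0,140),(179,90,255),(385,115,432,165),4),
 ("ram",(0,0,125),(179,60,255),(350,195,390,240),38),("wegg",(0,0,110),(179,60,255),(430,198,458,225),33),("begg",(3,110,40),(15,255,255),(450,228,482,260),33),
 ("black",(0,0,0),(179,255,40),(222,190,253,220),55)]:
    for ce,a,b in blobs(im,lo,hi,roi): print(n,ce,a,b,ray(c,ce,z).round(1))
for n,p,z in [("yseat",(197.5,130.5),12),("bseat",(340.5,124),12),("p1",(261,256),55),("p2",(332,265),55)]: print(n,ray(c,p,z).round(1))
a=cv2.resize(im[185:285,220:400],None,fx=3,fy=3,interpolation=2);b=cv2.resize(im[90:180,165:445],None,fx=2.8,fy=2.8,interpolation=2);e=cv2.resize(im[190:270,410:490],None,fx=3,fy=3,interpolation=2)
o=np.zeros((300+252,790,3),np.uint8);o[:300,:540]=a;o[:240,545:785]=e;o[300:,:784]=b
cv2.imwrite("pics/crop.png",cv2.convertScaleAbs(o[:,:,::-1],alpha=1.6))
E
```

```text
yel [222.4 126.6] 4146 [174, 95, 116, 63] [621.5 180.5]
blue [365.9 129.5] 4005 [315, 95, 120, 74] [ 622.8 -125.7]
red [321.7 211.7] 283 [313, 202, 19, 20] [438.5 -35.4]
green [281.8 207.8] 328 [272, 198, 20, 21] [444.1  42.7]
ypad [231.9 125.9] 465 [220, 115, 25, 24] [624.9 161.1]
bpad [374.1 132. ] 495 [362, 120, 25, 25] [ 619.  -143.7]
ywh [266.5 121.7] 931 [250, 106, 34, 33] [636.2  87.3]
bwh [408.5 140.3] 832 [392, 124, 34, 34] [ 602.5 -216.9]
ram [368.9 216.8] 523 [356, 202, 29, 28] [ 432.9 -129.5]
wegg [434.  201.1] 68 [430, 198, 12, 10] [ 468.6 -260.5]
wegg [447.3 211.2] 327 [437, 201, 21, 24] [ 448.8 -286.6]
begg [465.4 243.3] 354 [455, 233, 22, 21] [ 385.9 -320.7]
black [237.2 204.3] 334 [227, 195, 22, 21] [448.7 130.3]
yseat [610.3 231.9]
bseat [632.3 -71.2]
p1 [349.9  78.9]
p2 [336.6 -57.6]
```

View pics/crop.png

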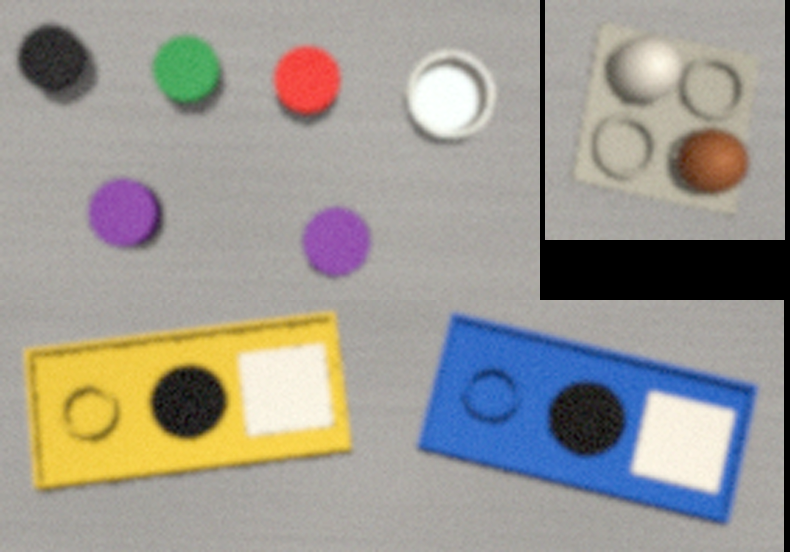

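The crop confirms the targets. Plain red is at top-image (322,212) and plain green at (282,208). Both purple tins are look-alikes, at (261,256) and (332,265). The outer rim of the ramekin is centred at (370,217). First I'll move above the red tin.

Request:
send_rows:
  motion:
    - [-41.15,-39.45,3.56,0,0,1.129,75]
    - [-41.15,-39.45,3.56,0,0,1.129,75]
    - [-41.15,-39.45,3.56,0,0,1.129,75]
    - [-41.15,-39.45,3.56,0,0,1.129,75]
    - [-41.15,-39.45,3.56,0,0,1.129,75]
    - [-41.15,-39.45,3.56,0,0,1.129,75]
    - [-41.15,-39.45,3.56,0,0,1.129,75]
    - [-41.15,-39.45,3.56,0,0,1.129,75]
    - [-41.15,-39.45,3.56,0,0,1.129,75]
    - [-41.15,-39.45,3.56,0,0,1.129,75]
    - [-41.15,-39.45,3.56,0,0,1.129,75]
    - [-41.15,-39.45,3.56,0,0,1.129,75]
  force: 30

```text
time: 1.35
tcp_pos: [439.4, -39.0, 159.5]
ee_rot: [-180.0, 0.0, 89.8]
wrist_force: [0.2, 0.7, 0.2]
width: 0.748
grip_force: 0.0
```

Run:
```python
from station import r,capture
from h import *
c=capture("wrist"); cv2.imwrite("pics/w1.png",c["img"][:,:,::-1]); print(c["world_from_camera"].round(2).tolist(),c["K"][0,0])
for n,lo,hi in [("red",(0,160,70),(8,255,255)),("green",(50,120,40),(80,255,255)),("ram",(0,0,140),(179,60,255))]:
    for ce,a,b in blobs(c["img"],lo,hi,amin=800): print(n,ce,a,b,ray(c,ce,55 if n!="ram" else 38).round(1))
s=r.read_state(); print(s["tcp_pos"],s["ee_rot"])
```

```text
[[1.0, 0.0, -0.0, 440.1], [-0.0, 0.96, 0.26, 28.6], [0.0, -0.26, 0.96, 337.49], [0.0, 0.0, 0.0, 1.0]] 282.06900369723957
red [315.3 183.3] 1203 [296, 164, 40, 40] [440.7 -33.2]
green [320.4 102.8] 1520 [299, 81, 44, 45] [445.7  45. ]
ram [336.9 166. ] 135887 [0, 0, 640, 393] [463.9 -18.1]
ram [496.2  61.8] 3937 [466, 25, 62, 74] [617.   83.4]
ram [171.  368.7] 1893 [133, 336, 66, 64] [ 249.9 -286.3]
ram [458.9 369.6] 1825 [431, 339, 66, 61] [ 630.  -289.1]
[440.08164391 -39.98017394 159.19229711] [-1.79979701e+02  6.21625543e-02  8.97855196e+01]
```

View pics/w1.png

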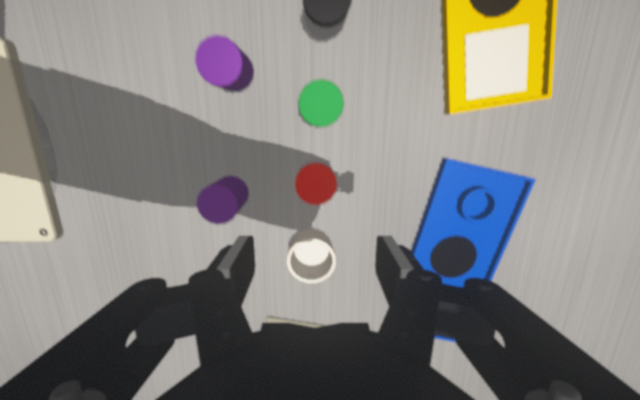

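The wrist view shows the red lid at (315,183), green at (320,103), the ramekin at (311,260), and the blue tray seat and pad at (475,203) and (453,256). It agrees with the top camera to about 2 mm. Next is a partial descent to check tracking.

Request:
send_rows:
  motion:
    - [0,0,3,0,0,0,75]
    - [0,0,6,0,0,0,75]
    - [0,0,6,0,0,0,75]
    - [0,0,6,0,0,0,75]

```text
time: 1.8
tcp_pos: [438.3, -35.1, 100.4]
ee_rot: [-179.9, -0.0, 90.0]
wrist_force: [-0.3, -0.3, 1.2]
width: 0.752
grip_force: 0.0
```

Request:
send_rows:
  motion:
    - [0.1,0.1,4,0,0,0,75]
    - [0.1,0.1,8,0,0,0,75]
    - [0.1,0.1,8.5,0,0,0,75]
    - [0.1,0.1,8.5,0,0,0,30]
    - [0.1,0.1,8.5,0,0,0,30]
    - [0.1,0.1,8.5,0,0,0,30]
    - [0.1,0.1,8.5,0,0,0,30]
    - [0.1,0.1,8.5,0,0,0,30]

```text
time: 2.6
tcp_pos: [441.8, -35.3, 19.8]
ee_rot: [179.6, 0.2, 90.0]
wrist_force: [-9.6, 0.3, 34.3]
width: 0.302
grip_force: 25.4
```

Run:
```python
from station import r,capture
from h import *
a=capture("wrist")["img"]; b=capture("scene")["img"]
o=np.hstack([cv2.resize(a[150:400,200:440],(400,416)),cv2.resize(b[130:230,240:340],(400,416))])
cv2.imwrite("pics/w2.png",o[:,:,::-1]); s=r.read_state(); print(s["tcp_pos"],s["wrist_force"],s["width"],s["grip_force"])
```

```text
[441.8520127  -35.2598652   19.77499546] [-10.01979087  -0.15304676  34.36131263] 0.3040841694632926 25.39281578734517
```

View pics/w2.png

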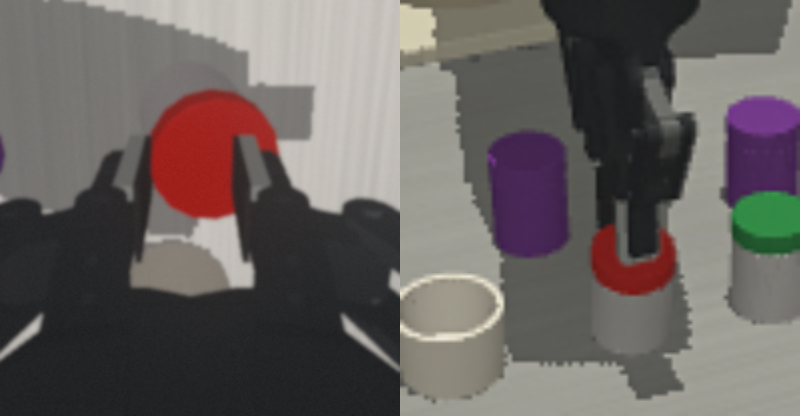

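The wrist crop shows the right finger overlapping the lid, and the width of 0.30 is too small for a 44 mm tin. I'll work out the finger geometry before I move again.

```bash
cat >> h.py <<'E'
def proj(c,P):
    T=np.linalg.inv(c["world_from_camera"]); p=T[:3,:3]@np.array(P,float)+T[:3,3]; q=c["K"]@[p[0],-p[1],-p[2]]; return (q[:2]/q[2]).round(1)
E
python3 - <<'E'
from station import r,capture
from h import *
c=capture("scene")
cr=lambda p:((p-[240,130])*[4,4.16]).round()+[400,0]
for P in [(457,-35,20),(457,-35,30),(457,-35,55),(440,-34,0),(440,-34,55),(445,44,0),(445,44,55)]: print(P,proj(c,P),cr(proj(c,P)))
for n,lo,hi in [("red",(0,150,60),(8,255,255)),("green",(50,120,40),(80,255,255))]:
    print(n,blobs(c["img"],lo,hi,(250,150,360,230)))
w=capture("wrist"); cw=lambda p:((p-[200,150])*[1.667,1.664]).round()
print(w["world_from_camera"][:3,3])
for P in [(457,-35,20),(457,-35,30),(457,-35,55),(440,-34,0),(440,-34,55),(462,-34,55),(418,-34,55)]: print(P,cw(proj(w,P)))
print(blobs(w["img"],(0,150,60),(8,255,255)))
o=np.hstack([w["img"][130:330,220:420].repeat(3,0).repeat(3,1)[:600,:400*1],]); 
cv2.imwrite("pics/w3.png",cv2.convertScaleAbs(cv2.resize(c["img"][150:220,270:350],(640,560),interpolation=2)[:,:,::-1],alpha=1.5))
E
```

```text
(457, -35, 20) [299.  206.1] [636. 317.]
(457, -35, 30) [298.9 202.1] [636. 300.]
(457, -35, 55) [298.6 192.1] [634. 258.]
(440, -34, 0) [296.8 209.3] [627. 330.]
(440, -34, 55) [296.2 187.7] [625. 240.]
(445, 44, 0) [331.2 202.4] [765. 301.]
(445, 44, 55) [331.7 181.1] [767. 213.]
red [(array([297.2, 193.3]), np.int32(199), [288, 184, 21, 17])]
green [(array([332.5, 183.1]), np.int32(251), [323, 176, 20, 15])]
[441.15577078  32.67254054 197.64748548]
(457, -35, 20) [227. 124.]
(457, -35, 30) [229. 134.]
(457, -35, 55) [236. 162.]
(440, -34, 0) [185. 106.]
(440, -34, 55) [184. 159.]
(462, -34, 55) [251. 159.]
(418, -34, 55) [118. 160.]
[(array([321.6, 240.3]), np.int32(3698), [290, 205, 76, 76])]
```

View pics/w3.png

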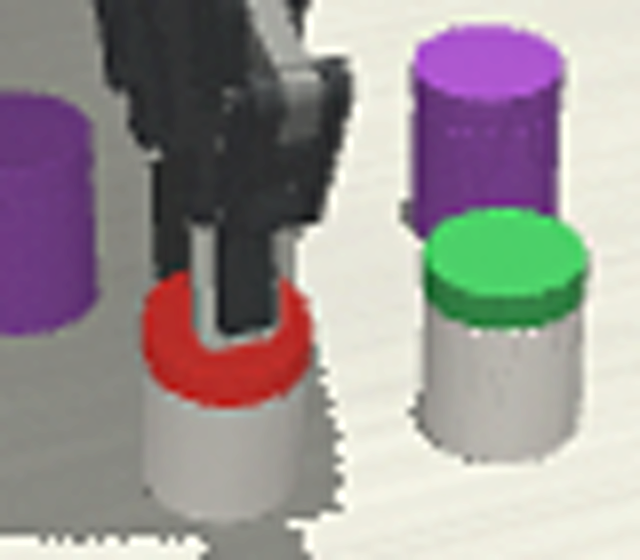

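Request:
send_rows:
  motion:
    - [0,0,0,0,0,0,36]
    - [0,0,0,0,0,0,36]
    - [0,0,-1,0,0,0,36]
    - [0,0,-2,0,0,0,36]
    - [0,0,-4,0,0,0,36]
    - [0,0,-7,0,0,0,36]
    - [0,0,-10,0,0,0,100]
    - [0,0,-12,0,0,0,100]
    - [0,0,-12,0,0,0,100]
    - [0,0,-12,0,0,0,100]

```text
time: 3.8
tcp_pos: [439.7, -34.4, 135.9]
ee_rot: [179.9, 0.0, 90.0]
wrist_force: [0.6, 0.3, -1.0]
width: 0.993
grip_force: 0.0
```

Run:
```python
from station import r,capture
from h import *
w=capture("wrist"); c=capture("scene"); s=r.read_state(); print(s["tcp_pos"],s["width"],s["grip_force"],s["wrist_force"])
for n,lo,hi in [("red",(0,150,60),(8,255,255))]:
    for ce,a,b in blobs(w["img"],lo,hi,amin=300): print(n,ce,a,b,ray(w,ce,55).round(1))
o=np.hstack([cv2.resize(w["img"],(480,300)),cv2.resize(c["img"][140:240,240:340],(300,300))])
cv2.imwrite("pics/w4.png",cv2.convertScaleAbs(o[:,:,::-1],alpha=1.3))
```

```text
[439.05113589 -34.26598196 134.68324601] 0.9975436924140934 0.0 [ 0.28231235  0.49777235 -0.37153139]
red [314.2 191.8] 1480 [293, 170, 44, 44] [440.1 -31.7]
```

View pics/w4.png

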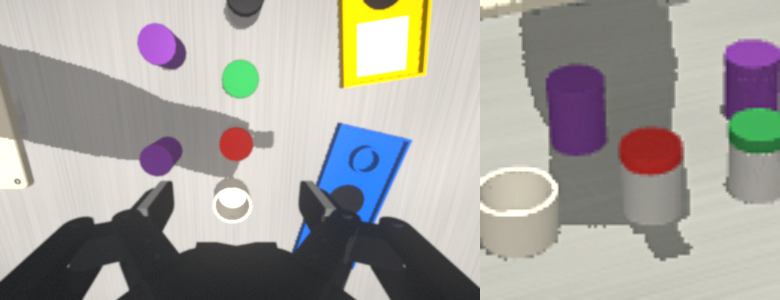

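The tin stands upright again at about (440,-32). I had commanded 30% and the jaw got exactly there, so the fingers closed over the lid. That means the real tips sit higher than TCP, so I'll measure tip height in the scene view.

Run:
```python
from station import r,capture
from h import *
c=capture("scene"); T=r.read_state()["tcp_pos"]; w=capture("wrist")
im=cv2.resize(c["img"][60:220,200:400],(800,600),interpolation=2); s=np.array([4,3.75])
im=cv2.convertScaleAbs(im,alpha=1.3)
for k,col in [(0,(255,0,0)),(13,(0,255,0)),(30,(0,0,255))]:
    for d in(-42,0,42):
        p=(proj(c,T+[d,0,k])-[200,60])*s; cv2.circle(im,tuple(int(v) for v in p),4,col,-1)
        print(k,d,proj(c,T+[d,0,k]),proj(w,T+[d,0,k]))
cv2.imwrite("pics/s5.png",im[:,:,::-1])
```

```text
0 -42 [287.7 144.2] [251.2 224.9]
0 0 [294.9 153.5] [313.7 225. ]
0 42 [302.6 163.5] [376.2 225. ]
13 -42 [287.4 138.4] [246.7 232.3]
13 0 [294.7 147.6] [313.7 232.3]
13 42 [302.5 157.5] [380.6 232.4]
30 -42 [287.1 130.7] [239.8 243.7]
30 0 [294.5 139.7] [313.5 243.7]
30 42 [302.3 149.4] [387.3 243.7]
```

View pics/s5.png

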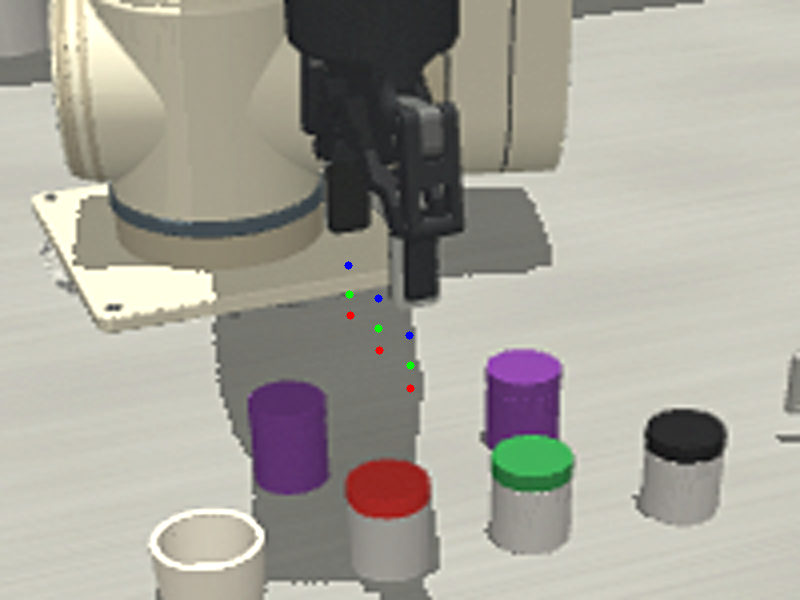

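The visible fingertips are about 40–50 mm short of the reported TCP. That fits the lid contact at TCP z = 20. A gentle touch on a free patch of counter with the jaw at tin width will give the exact offset.

Request:
send_rows:
  motion:
    - [3.4,7,0,0,0,0,52]
    - [3.4,7,4,0,0,0,52]
    - [3.4,7,8,0,0,0,52]
    - [3.4,7,12,0,0,0,52]
    - [3.4,7,14,0,0,0,52]
    - [3.4,7,15,0,0,0,52]
    - [3.4,7,15.5,0,0,0,52]
    - [3.4,7,15.5,0,0,0,52]
    - [3.4,7,15.5,0,0,0,52]
    - [3.4,7,15.5,0,0,0,52]

```text
time: 5.0
tcp_pos: [510.2, -0.5, -19.0]
ee_rot: [179.9, 0.0, 90.0]
wrist_force: [0.0, -0.0, -0.2]
width: 0.52
grip_force: 0.0
```

Request:
send_rows:
  motion:
    - [0,0,0.15,0,0,0,52]
    - [0,0,0.3,0,0,0,52]
    - [0,0,0.45,0,0,0,52]
    - [0,0,0.6,0,0,0,52]
    - [0,0,0.75,0,0,0,52]
    - [0,0,0.9,0,0,0,52]
    - [0,0,0.9,0,0,0,52]
    - [0,0,0.9,0,0,0,52]

```text
time: 5.8
tcp_pos: [509.4, -0.4, -29.1]
ee_rot: [-180.0, -0.0, 90.0]
wrist_force: [-0.5, 0.6, -0.9]
width: 0.521
grip_force: 0.0
```

Request:
send_rows:
  motion:
    - [0,0,0.15,0,0,0,52]
    - [0,0,0.3,0,0,0,52]
    - [0,0,0.45,0,0,0,52]
    - [0,0,0.6,0,0,0,52]
    - [0,0,0.8,0,0,0,52]
    - [0,0,0.8,0,0,0,52]
    - [0,0,0.8,0,0,0,52]

```text
time: 6.5
tcp_pos: [509.5, -0.4, -37.1]
ee_rot: [-180.0, -0.0, 90.0]
wrist_force: [-0.0, 1.0, -0.0]
width: 0.522
grip_force: 0.0
```

Request:
send_rows:
  motion:
    - [0,0,0.1,0,0,0,52]
    - [0,0,0.2,0,0,0,52]
    - [0,0,0.3,0,0,0,52]
    - [0,0,0.4,0,0,0,52]
    - [0,0,0.5,0,0,0,52]
    - [0,0,0.6,0,0,0,52]
    - [0,0,0.6,0,0,0,52]
    - [0,0,0.6,0,0,0,52]

```text
time: 7.3
tcp_pos: [509.9, -0.5, -38.1]
ee_rot: [179.8, 0.1, 90.0]
wrist_force: [-19.9, 1.9, 68.2]
width: 0.518
grip_force: 34.1
```

Contact came at TCP z ≈ -38, so with the jaw near 52% the tips are 38 mm above the reported TCP. I'll use that offset and grasp the red tin properly.

Request:
send_rows:
  motion:
    - [0,0,-5,0,0,0,75]
    - [0,0,-10,0,0,0,75]
    - [-3.3,-7,-10.5,0,0,0,75]
    - [-3.3,-7,-10.5,0,0,0,75]
    - [-3.3,-7,-10.5,0,0,0,75]
    - [-3.3,-7,-10.5,0,0,0,75]
    - [-3.3,-7,-6,0,0,0,75]
    - [-3.3,-7,-3,0,0,0,75]
    - [-3.3,-7,-1.9,0,0,0,75]
    - [-3.3,-7,-1.9,0,0,0,75]
    - [-3.3,-7,-1.9,0,0,0,75]
  force: 30

```text
time: 8.4
tcp_pos: [440.2, -33.2, -24.0]
ee_rot: [-180.0, -0.0, 90.0]
wrist_force: [0.9, 0.4, 0.7]
width: 0.751
grip_force: 0.0
```

Request:
send_rows:
  motion:
    - [0,0,0,0,0,0,30]
    - [0,0,0,0,0,0,30]
    - [0,0,0,0,0,0,30]
    - [0,0,0,0,0,0,30]
    - [0,0,0,0,0,0,30]
    - [0,0,0,0,0,0,30]

```text
time: 9.0
tcp_pos: [440.2, -33.5, -23.3]
ee_rot: [179.9, 0.0, 90.0]
wrist_force: [-0.1, 0.8, 6.9]
width: 0.498
grip_force: 29.9
```

Request:
send_rows:
  motion:
    - [0,0,-3,0,0,0,30]
    - [0,0,-6,0,0,0,30]
    - [-2,4,-7,0,0,0,30]
    - [-5,8,-7,0,0,0,30]
    - [-8,12,-7,0,0,0,30]
    - [-10,16,-7,0,0,0,30]
    - [-10.9,18,-7,0,0,0,30]
    - [-10.9,18,-7,0,0,0,30]
    - [-10.9,18,-7,0,0,0,30]

```text
time: 9.9
tcp_pos: [618.8, -142.3, 45.1]
ee_rot: [-179.9, -0.0, 90.0]
wrist_force: [-0.1, -0.3, -0.6]
width: 0.503
grip_force: 31.7
```

Request:
send_rows:
  motion:
    - [0,0,2,0,0,0,30]
    - [0,0,4,0,0,0,30]
    - [0,0,5.5,0,0,0,30]
    - [0,0,6.2,0,0,0,30]
    - [0,0,6.6,0,0,0,30]
    - [0,0,6.6,0,0,0,30]
    - [0,0,6.6,0,0,0,30]

```text
time: 10.6
tcp_pos: [619.6, -142.3, -19.1]
ee_rot: [179.9, 0.0, 90.0]
wrist_force: [0.2, -0.5, -0.7]
width: 0.5
grip_force: 31.8
```

Request:
send_rows:
  motion:
    - [0,0,0.1,0,0,0,30]
    - [0,0,0.1,0,0,0,30]
    - [0,0,0.1,0,0,0,75]
    - [0,0,0.1,0,0,0,75]
    - [0,0,0.1,0,0,0,75]
    - [0,0,-4,0,0,0,75]
    - [0,0,-9,0,0,0,75]
    - [4.5,-4.2,-10,0,0,0,75]
    - [9,-8.5,-10,0,0,0,75]
    - [13.5,-13,-10,0,0,0,75]
    - [18.6,-17.5,-10,0,0,0,75]
    - [18.6,-17.5,-10,0,0,0,75]

```text
time: 11.8
tcp_pos: [447.1, 40.2, 79.9]
ee_rot: [180.0, -0.0, 90.0]
wrist_force: [0.5, 0.9, 0.4]
width: 0.754
grip_force: 0.0
```

Run:
```python
from station import r,capture
from h import *
w=capture("wrist"); c=capture("top"); s=r.read_state(); print(s["tcp_pos"],s["width"])
for n,lo,hi in [("red",(0,150,60),(8,255,255)),("green",(50,120,40),(80,255,255))]:
  for nm,C in(("w",w),("t",c)):
    for ce,a,b in blobs(C["img"],lo,hi,amin=200): print(nm,n,ce,a,b,ray(C,ce,55 if n=="green" else 59).round(1))
o=np.hstack([cv2.resize(c["img"][80:280,120:500],(760,400))])
cv2.imwrite("pics/t6.png",cv2.convertScaleAbs(o[:,:,::-1],alpha=1.5))
```

```text
[444.09691729  42.40685213  80.13961043] 0.7455033222846686
w red [483.9 392.2] 303 [473, 380, 26, 20] [ 600.3 -128.4]
t red [377.5 125.3] 293 [367, 116, 21, 19] [ 615.5 -143.1]
w green [307.9 200.3] 1954 [283, 175, 51, 51] [442.7  50.4]
```

View pics/t6.png

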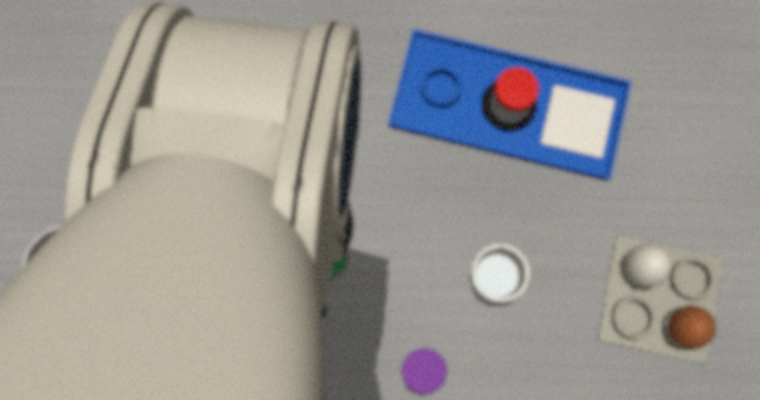

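The red tin stands upright on the blue dark pad, its lid at (516,88) in this crop. I'll recheck green now that the arm has settled.

Run:
```python
from station import r,capture
from h import *
w=capture("wrist"); s=r.read_state(); print(s["tcp_pos"])
for ce,a,b in blobs(w["img"],(50,120,40),(80,255,255),amin=200): print(ce,a,b,ray(w,ce,55).round(1))
```

```text
[446.84669673  40.87268685  80.44398109]
[316.1 206.8] 2270 [289, 180, 55, 54] [445.7  47.5]
```

Request:
send_rows:
  motion:
    - [0.1,0,0,0,0,0,75]
    - [0.1,0,4,0,0,0,75]
    - [0.1,0,8,0,0,0,75]
    - [0.1,0,10,0,0,0,75]
    - [0.1,0,10.4,0,0,0,75]
    - [0.1,0,10.4,0,0,0,75]
    - [0.1,0,10.4,0,0,0,30]
    - [0.1,0,10.4,0,0,0,30]
    - [0.1,0,10.4,0,0,0,30]
    - [0.1,0,10.4,0,0,0,30]
    - [0.1,0,10.4,0,0,0,30]

```text
time: 13.05
tcp_pos: [449.7, 39.8, -22.9]
ee_rot: [179.8, 0.0, 90.0]
wrist_force: [-0.8, -2.4, 6.1]
width: 0.504
grip_force: 30.3
```

Request:
send_rows:
  motion:
    - [0,0,-3,0,0,0,30]
    - [0,0,-6,0,0,0,30]
    - [1,4,-8,0,0,0,30]
    - [4,8,-8,0,0,0,30]
    - [8,12,-8,0,0,0,30]
    - [11,16,-8,0,0,0,30]
    - [11.8,17.6,-8,0,0,0,30]
    - [11.8,17.6,-8,0,0,0,30]
    - [11.8,17.6,-8,0,0,0,30]
    - [11.8,17.6,-8,0,0,0,30]

```text
time: 14.05
tcp_pos: [623.7, 157.7, 56.0]
ee_rot: [-180.0, 0.0, 90.0]
wrist_force: [-0.0, -0.3, -1.7]
width: 0.505
grip_force: 31.3
```

Request:
send_rows:
  motion:
    - [0,0,2,0,0,0,30]
    - [0,0,5,0,0,0,30]
    - [0,0,6.5,0,0,0,30]
    - [0,0,7.2,0,0,0,30]
    - [0,0,7.5,0,0,0,30]
    - [0,0,7.5,0,0,0,30]
    - [0,0,7.5,0,0,0,30]

```text
time: 14.75
tcp_pos: [625.2, 158.0, -17.9]
ee_rot: [179.9, -0.0, 90.0]
wrist_force: [0.4, 0.4, -0.4]
width: 0.5
grip_force: 31.3
```

Request:
send_rows:
  motion:
    - [0,0,0.15,0,0,0,30]
    - [0,0,0.15,0,0,0,30]
    - [0,0,0.15,0,0,0,75]
    - [0,0,0.15,0,0,0,75]
    - [0,0,0.15,0,0,0,75]
    - [0,0,-4,0,0,0,75]
    - [0,0,-9,0,0,0,75]
    - [0,0,-11,0,0,0,75]

```text
time: 15.55
tcp_pos: [626.2, 158.4, 95.5]
ee_rot: [179.7, -0.0, 90.0]
wrist_force: [0.6, 0.3, 0.1]
width: 0.75
grip_force: 0.0
```

Request:
send_rows:
  motion:
    - [-4,-3,0,0,0,0,100]
    - [-8,-6,0,0,0,0,100]
    - [-12,-8,0,0,0,0,100]
    - [-16,-11,0,0,0,0,100]
    - [-20,-14,0,0,0,0,100]
    - [-24,-16.5,0,0,0,0,100]
    - [-28,-18.5,0,0,0,0,100]
    - [-28.8,-19.1,0,0,0,0,100]
    - [-28.8,-19.1,0,0,0,0,100]
    - [-28.8,-19.1,0,0,0,0,100]
    - [-28.8,-19.1,0,0,0,0,100]
    - [-28.8,-19.1,0,0,0,0,100]

```text
time: 16.75
tcp_pos: [434.1, -128.8, 90.8]
ee_rot: [-180.0, -0.0, 90.1]
wrist_force: [0.1, -0.0, 0.4]
width: 1.001
grip_force: 0.0
```

Run:
```python
from station import r,capture
from h import *
w=capture("wrist"); c=capture("top"); s=r.read_state(); print(s["tcp_pos"],s["width"])
for ce,a,b in blobs(c["img"],(50,120,40),(80,255,255),amin=200): print("green top",ce,a,b,ray(c,ce,59).round(1))
for nm,C,roi in(("w",w,(200,120,440,330)),("t",c,(352,198,388,236))):
  g=cv2.medianBlur(cv2.cvtColor(C["img"],cv2.COLOR_RGB2GRAY),3)
  R=(16,40) if nm=="t" else (18,60)
  for ce,a,b in blobs(C["img"],(0,0,140 if nm=="t" else 175),(179,45,255),roi,amin=100): print(nm,ce,a,b,ray(C,(b[0]+b[2]/2,b[1]+b[3]/2),38).round(1))
o=np.hstack([w["img"][100:340,160:480],cv2.resize(c["img"][85:185,160:310],(480,320))[:240]])
cv2.imwrite("pics/w7.png",o[:,:,::-1])
```

```text
[ 433.94796861 -129.02124971   90.84841468] 1.0049791171849531
green top [226.8 118.2] 322 [217, 108, 21, 21] [622.7 160.5]
w [336.8 223.3] 24235 [200, 120, 237, 210] [ 438.2 -148.9]
w [433.1 185. ] 576 [424, 120, 16, 125] [ 532.9 -110.8]
```

View pics/w7.png

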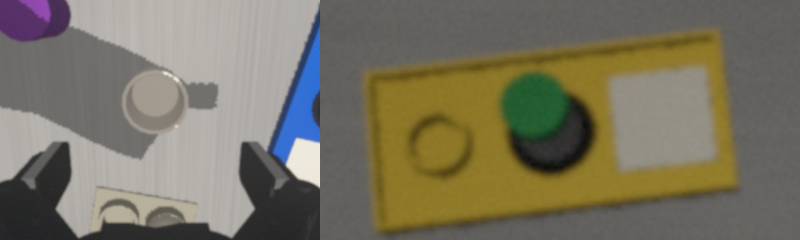

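The wrist crop shows the ramekin rim centred at image (315,200). The top crop shows the green tin upright on the yellow dark pad and the yellow seat ring at crop (440,145).

Run:
```python
from station import r,capture
from h import *
w=capture("wrist"); c=capture("top")
print(ray(w,(315,200),38), w["K"][:2,2], w["world_from_camera"][:3,3]); print(ray(c,(370.5,216.5),38))
print("yseat top", ray(c,(160+(440-320)/3.2,85+145/3.2),14))
print(proj(w,(434.5,-129,38)))
```

```text
[ 434.89653027 -126.44613236] [314.75208174 197.94697798] [434.36528705 -61.59969471 268.9190451 ]
[ 433.55646111 -132.66206962]
yseat top [610.03951792 231.30103405]
[314.5 202.9]
```

Request:
send_rows:
  motion:
    - [0,0,4,0,0,0,100]
    - [0,0,8,0,0,0,100]
    - [0,0,11,0,0,0,100]
    - [0,0,12.1,0,0,0,100]
    - [0,0,12.1,0,0,0,100]
    - [0,0,12.1,0,0,0,100]
    - [0,0,12.1,0,0,0,30]
    - [0,0,12.1,0,0,0,30]
    - [0,0,12.1,0,0,0,30]
    - [0,0,12.1,0,0,0,30]
    - [0,0,12.1,0,0,0,30]
    - [0,0,12.1,0,0,0,30]

```text
time: 18.15
tcp_pos: [434.2, -130.2, -28.7]
ee_rot: [179.9, 0.1, 90.0]
wrist_force: [-2.3, 1.2, 11.6]
width: 0.67
grip_force: 29.5
```

Request:
send_rows:
  motion:
    - [0,0,-3,0,0,0,30]
    - [0,0,-6,0,0,0,30]
    - [2.5,2.3,-8,0,0,0,30]
    - [6,5.6,-8,0,0,0,30]
    - [9.5,8.9,-8,0,0,0,30]
    - [13,12.2,-8,0,0,0,30]
    - [16.5,15.5,-8,0,0,0,30]
    - [20,18.7,-8,0,0,0,30]
    - [21.8,20.3,-8,0,0,0,30]
    - [21.8,20.3,-8,0,0,0,30]
    - [21.8,20.3,-8,0,0,0,30]

```text
time: 19.25
tcp_pos: [636.2, 88.5, 49.8]
ee_rot: [-180.0, 0.0, 90.1]
wrist_force: [0.0, -0.8, -1.5]
width: 0.67
grip_force: 32.6
```

Request:
send_rows:
  motion:
    - [0,0,2,0,0,0,30]
    - [0,0,5,0,0,0,30]
    - [0,0,6.5,0,0,0,30]
    - [0,0,7.2,0,0,0,30]
    - [0,0,7.5,0,0,0,30]
    - [0,0,7.5,0,0,0,30]
    - [0,0,7.5,0,0,0,30]

```text
time: 19.95
tcp_pos: [637.1, 87.7, -23.9]
ee_rot: [179.9, -0.0, 90.0]
wrist_force: [0.2, 0.3, -0.3]
width: 0.665
grip_force: 32.6
```

Request:
send_rows:
  motion:
    - [0,0,0.1,0,0,0,30]
    - [0,0,0.1,0,0,0,30]
    - [0,0,0.1,0,0,0,88]
    - [0,0,0.1,0,0,0,88]
    - [0,0,0.1,0,0,0,88]
    - [0,0,0.1,0,0,0,88]
    - [0,0,-4,0,0,0,88]
    - [0,0,-9,0,0,0,88]
    - [0,0,-13,0,0,0,88]

```text
time: 20.85
tcp_pos: [636.7, 88.2, 107.3]
ee_rot: [180.0, -0.0, 90.0]
wrist_force: [0.0, 0.9, 0.1]
width: 0.879
grip_force: 0.0
```

Request:
send_rows:
  motion:
    - [-39,-22,0,0,0,0.96,80]
    - [-39,-22,0,0,0,0.96,80]
    - [-39,-22,0,0,0,0.96,80]
    - [-39,-22,0,0,0,0.96,80]
    - [-39,-22,0,0,0,0.96,80]
    - [-39,-22,0,0,0,0.96,80]
    - [-39,-22,0,0,0,0.96,80]
    - [-39,-22,0,0,0,0.96,80]
    - [-39,-22,0,0,0,0.96,80]
    - [-39,-22,0,0,0,0.96,80]
    - [-39,-22,0,0,0,0.96,80]
    - [-39,-22,0,0,0,0.96,80]

```text
time: 22.05
tcp_pos: [416.8, -301.3, 104.9]
ee_rot: [-180.0, -0.0, 35.0]
wrist_force: [0.4, 0.6, -0.3]
width: 0.803
grip_force: 0.0
```

Request:
send_rows:
  motion:
    - [0,0,0,0,0,0,80]
    - [0,0,0,0,0,0,80]
    - [0,0,0,0,0,0,80]
    - [0,0,0,0,0,0,80]

```text
time: 22.45
tcp_pos: [416.9, -301.4, 105.0]
ee_rot: [180.0, 0.0, 35.1]
wrist_force: [0.5, 0.6, -1.0]
width: 0.798
grip_force: 0.0
```

Run:
```python
from station import r,capture
from h import *
w=capture("wrist"); c=capture("top"); s=r.read_state(); print(s["tcp_pos"],s["ee_rot"],s["width"])
for P,n in (((443.3,213.3),"white"),((465.7,243.7),"brown")):
    p=ray(c,P,31); print(n,p.round(1)); print(proj(w,(*p,31)))
for ce,a,b in blobs(w["img"],(3,110,40),(15,255,255),amin=200): print("brown w",ce,a,b,ray(w,(b[0]+b[2]/2,b[1]+b[3]/2),33).round(1))
o=np.hstack([w["img"][60:380,120:520],cv2.resize(c["img"][85:185,160:310],(400,320))])
cv2.imwrite("pics/w8.png",o[:,:,::-1])
```

```text
[ 416.76562946 -301.65292841  104.98561959] [1.79994406e+02 1.18627737e-03 3.50241303e+01] 0.7995515444440922
white [ 444.6 -279.1]
[312.5 158.4]
brown [ 385.3 -322. ]
[313.6 234.7]
brown w [311.6 232.6] 1557 [290, 210, 44, 46] [ 386.5 -319.2]
```

View pics/w8.png

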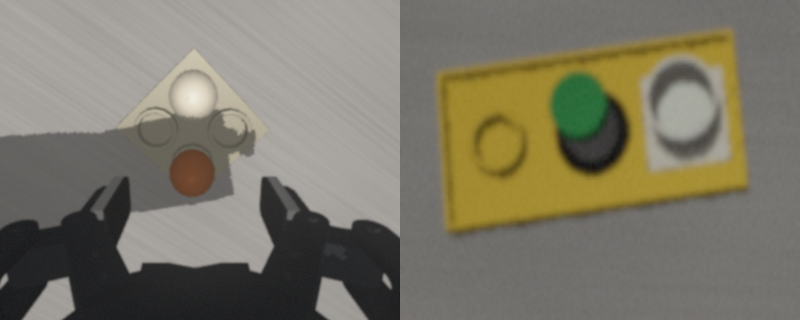

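The wrist crop shows the white egg at (193,94) and the brown egg at (192,173), both square to the jaws. The ramekin sits on the yellow white pad. White egg next: move over it and descend with the tips stopping just above the pocket rings.

Request:
send_rows:
  motion:
    - [3.7,-0.25,0,0,0,0,80]
    - [3.7,-0.25,4,0,0,0,80]
    - [3.7,-0.25,8,0,0,0,80]
    - [3.7,-0.25,10.5,0,0,0,80]
    - [3.7,-0.25,11.8,0,0,0,80]
    - [3.7,-0.25,12.5,0,0,0,80]
    - [3.7,-0.25,12.5,0,0,0,80]
    - [3.7,-0.25,12.5,0,0,0,80]
    - [3.7,-0.25,12.5,0,0,0,80]
  force: 20

```text
time: 23.45
tcp_pos: [446.0, -279.1, -19.1]
ee_rot: [179.9, -0.0, 35.0]
wrist_force: [0.1, -1.2, -0.5]
width: 0.798
grip_force: 0.0
```

Request:
send_rows:
  motion:
    - [0,0,0,0,0,0,62]
    - [0,0,0,0,0,0,58]
    - [0,0,0,0,0,0,54]
    - [0,0,0,0,0,0,50]
    - [0,0,0,0,0,0,45]
    - [0,0,0,0,0,0,40]
    - [0,0,0,0,0,0,40]
    - [0,0,0,0,0,0,40]

```text
time: 24.25
tcp_pos: [445.7, -278.7, -19.7]
ee_rot: [180.0, -0.0, 35.0]
wrist_force: [-1.1, 0.9, 5.8]
width: 0.501
grip_force: 19.7
```

Request:
send_rows:
  motion:
    - [0,0,-1,0,0,0,40]
    - [0,0,-3,0,0,0,40]
    - [0,0,-5.5,0,0,0,40]
    - [1,0,-8,0,0,0,40]
    - [4,-1,-8,0,0,0,40]
    - [8,-2,-8,0,0,0,40]
    - [12,-3.2,-8,0,0,0,40]
    - [16,-4.3,-8,0,0,0,40]
    - [20,-5.4,-8,0,0,0,40]
    - [22,-6,-8,0,0,0,40]
    - [23,-6.2,-8,0,0,0,40]
    - [23,-6.2,-8,0,0,0,40]

```text
time: 25.45
tcp_pos: [598.6, -95.2, 59.9]
ee_rot: [-180.0, 0.0, 35.1]
wrist_force: [-1.0, -0.7, -1.0]
width: 0.5
grip_force: 20.5
```

Request:
send_rows:
  motion:
    - [0,0,0,0,0,0,40]
    - [0,0,0,0,0,0,40]
    - [0,0,0,0,0,0,40]

```text
time: 25.75
tcp_pos: [597.8, -96.9, 60.2]
ee_rot: [180.0, 0.0, 34.9]
wrist_force: [0.0, -0.6, -0.6]
width: 0.496
grip_force: 20.5
```

Run:
```python
from station import r,capture
from h import *
w=capture("wrist"); s=r.read_state(); print(s["tcp_pos"],s["ee_rot"],s["width"],s["grip_force"])
p=proj(w,(636,-70,17)); print("pred seat",p); u,v=(int(x) for x in p)
print(proj(w,s["tcp_pos"]))
x0,y0=max(u-100,0),max(v-80,0); print(x0,y0)
o=cv2.resize(w["img"][y0:y0+160,x0:x0+200],(800,600)); cv2.imwrite("pics/w9.png",o[:,:,::-1])
g=lambda a,b,z=17:ray(w,(x0+a/4,y0+b/3.75),z)
np.save("w9.npy",np.array([w["K"],w["world_from_camera"][:3,:3]],dtype=float)); import pickle; pickle.dump((w,x0,y0),open("w9.pkl","wb"))
```

```text
[597.89955818 -96.78761446  60.14702664] [ 1.79993370e+02 -4.01020283e-04  3.49178739e+01] 0.50175060097377 20.522364280186594
pred seat [314.8 148.9]
[315.1 225. ]
214 68
```

View pics/w9.png

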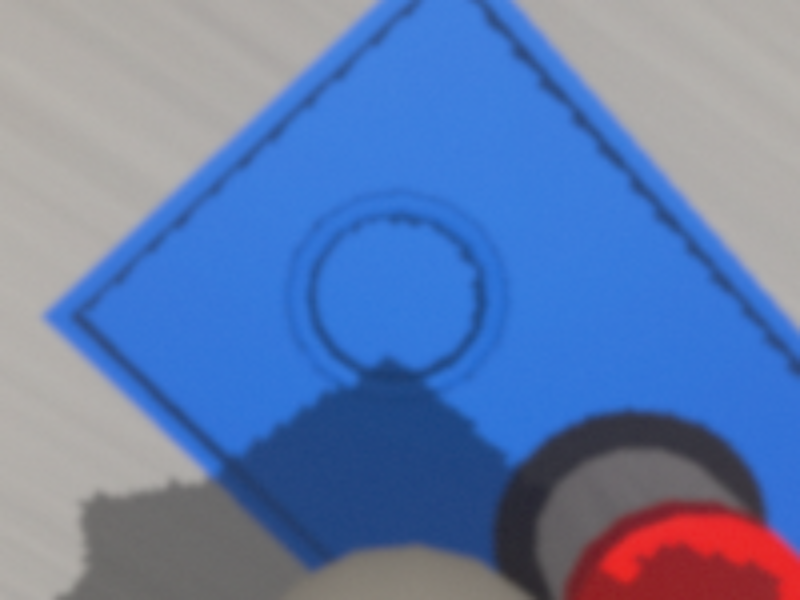

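Run:
```python
import pickle
from h import *
w,x0,y0=pickle.load(open("w9.pkl","rb"))
p=ray(w,(x0+398/4,y0+296/3.75),17); t=np.radians(34.92); d=p-[597.9,-96.8]
print(p, d@[np.cos(t),np.sin(t)], d@[np.sin(t),-np.cos(t)])
```

```text
[636.62248197 -68.30513225] 48.061958484471916 -1.198434250247373
```

The inner ring of the blue seat is centred at crop (398,296), about 48 mm ahead of the tool. I'll move over it and lower gently.

Request:
send_rows:
  motion:
    - [2,0,0,0,0,0,40]
    - [4,-0.1,0,0,0,0,40]
    - [4.75,-0.1,1,0,0,0,40]
    - [4.75,-0.1,2.5,0,0,0,40]
    - [4.75,-0.1,4,0,0,0,40]
    - [4.75,-0.1,5.2,0,0,0,40]
    - [4.75,-0.1,6,0,0,0,40]
    - [4.75,-0.1,6.2,0,0,0,40]
    - [4.75,-0.1,6.2,0,0,0,40]
    - [4.75,-0.1,6.2,0,0,0,40]

```text
time: 26.8
tcp_pos: [637.0, -68.0, -1.5]
ee_rot: [180.0, -0.0, 35.0]
wrist_force: [-0.4, -0.8, -1.3]
width: 0.5
grip_force: 20.5
```

Request:
send_rows:
  motion:
    - [0,0,0.3,0,0,0,40]
    - [0,0,0.6,0,0,0,40]
    - [0,0,0.9,0,0,0,40]
    - [0,0,1.2,0,0,0,40]
    - [0,0,1.4,0,0,0,40]
    - [0,0,1.6,0,0,0,40]
    - [0,0,1.65,0,0,0,40]
    - [0,0,1.65,0,0,0,40]
    - [0,0,1.65,0,0,0,40]

```text
time: 27.7
tcp_pos: [636.5, -68.3, -17.3]
ee_rot: [179.9, 0.0, 35.0]
wrist_force: [-5.6, -1.0, 10.7]
width: 0.498
grip_force: 21.3
```

Light contact on the +x side of the ring. I'll ease back 2 mm, then release slowly.

Request:
send_rows:
  motion:
    - [-0.08,-0.06,-0.05,0,0,0,40]
    - [-0.16,-0.11,-0.05,0,0,0,40]
    - [-0.16,-0.11,0,0,0,0,40]
    - [-0.16,-0.11,0,0,0,0,40]
    - [-0.16,-0.11,0,0,0,0,40]

```text
time: 28.2
tcp_pos: [635.1, -68.5, -18.0]
ee_rot: [179.9, -0.0, 35.0]
wrist_force: [-0.6, -2.9, 6.4]
width: 0.501
grip_force: 21.0
```

Request:
send_rows:
  motion:
    - [0,0,0,0,0,0,51]
    - [0,0,0,0,0,0,53]
    - [0,0,0,0,0,0,55]
    - [0,0,0,0,0,0,58]
    - [0,0,0,0,0,0,62]
    - [0,0,0,0,0,0,68]
    - [0,0,0,0,0,0,75]
    - [0,0,0,0,0,0,75]

```text
time: 29.0
tcp_pos: [634.7, -67.8, -18.5]
ee_rot: [-180.0, -0.0, 35.0]
wrist_force: [-0.2, 0.2, 0.5]
width: 0.752
grip_force: 0.0
```

Request:
send_rows:
  motion:
    - [0,0,-1,0,0,0,75]
    - [0,0,-3,0,0,0,75]
    - [0,0,-6,0,0,0,75]
    - [0,0,-10,0,0,0,75]
    - [-4,0,-12,0,0,0,80]
    - [-6,0,-12,0,0,0,80]
    - [-6,0,-12,0,0,0,80]
    - [-6,0,-12,0,0,0,80]

```text
time: 29.8
tcp_pos: [585.7, -102.5, 102.3]
ee_rot: [180.0, -0.0, 34.9]
wrist_force: [0.6, 0.1, 1.1]
width: 0.8
grip_force: 0.0
```

Run:
```python
from station import r,capture
from h import *
w=capture("wrist"); s=r.read_state(); print(s["tcp_pos"],s["ee_rot"],s["width"]); c=capture("scene")
u,v=(int(x) for x in proj(w,(636,-70,32)));print(u,v); x0,y0=max(u-80,0),max(v-60,0)
o=np.hstack([cv2.resize(w["img"][y0:y0+120,x0:x0+160],(400,300)),cv2.resize(c["img"][210:330,190:350],(400,300))])
cv2.imwrite("pics/w10.png",o[:,:,::-1])
```

```text
[ 585.94936543 -102.13347684  101.83256271] [ 1.79980784e+02 -3.03893500e-02  3.49827547e+01] 0.7996762776123405
317 130
```

View pics/w10.png

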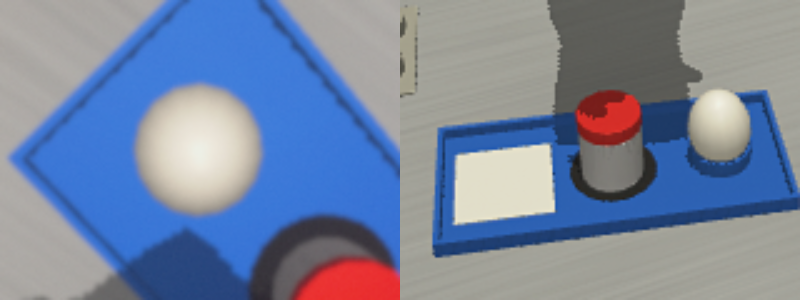

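The white egg stands upright in its seat and the red tin is on its pad. Now the brown egg.

Request:
send_rows:
  motion:
    - [-4.5,1,0,0,0,0,80]
    - [-9,2,0,0,0,0,80]
    - [-13.5,3,0,0,0,0,80]
    - [-18,4,0,0,0,0,80]
    - [-22.5,5,0,0,0,0,80]
    - [-26,5.8,0,0,0,0,80]
    - [-28.9,6.4,0,0,0,0,80]
    - [-28.9,6.4,0,0,0,0,80]
    - [-28.9,6.4,0,0,0,0,80]
    - [-28.9,6.4,0,0,0,0,80]

```text
time: 30.9
tcp_pos: [386.2, -319.8, 101.2]
ee_rot: [-180.0, -0.0, 35.0]
wrist_force: [0.2, 0.3, 0.5]
width: 0.799
grip_force: 0.0
```

Run:
```python
from station import r,capture
from h import *
w=capture("wrist"); s=r.read_state(); print(s["tcp_pos"])
for ce,a,b in blobs(w["img"],(3,110,40),(15,255,255),amin=200): print("brown w",ce,a,b,ray(w,(b[0]+b[2]/2,b[1]+b[3]/2),33).round(1))
```

```text
[ 386.30965209 -319.64001815  101.27012058]
brown w [314.2 197.5] 1666 [292, 175, 45, 46] [ 386.3 -319.2]
```

Already centred over it, so I'll descend and grip.

Request:
send_rows:
  motion:
    - [0,0,4,0,0,0,80]
    - [0,0,8,0,0,0,80]
    - [0,0,10.5,0,0,0,80]
    - [0,0,11.7,0,0,0,80]
    - [0,0,12.1,0,0,0,80]
    - [0,0,12.1,0,0,0,80]
    - [0,0,12.1,0,0,0,80]
    - [0,0,12.1,0,0,0,80]

```text
time: 31.75
tcp_pos: [386.1, -320.8, -18.6]
ee_rot: [179.9, -0.0, 35.0]
wrist_force: [-0.2, -0.8, -0.1]
width: 0.799
grip_force: 0.0
```

Request:
send_rows:
  motion:
    - [0,0,0,0,0,0,62]
    - [0,0,0,0,0,0,58]
    - [0,0,0,0,0,0,54]
    - [0,0,0,0,0,0,50]
    - [0,0,0,0,0,0,45]
    - [0,0,0,0,0,0,40]
    - [0,0,0,0,0,0,40]
    - [0,0,0,0,0,0,40]

```text
time: 32.55
tcp_pos: [385.4, -320.2, -19.3]
ee_rot: [-180.0, -0.0, 35.0]
wrist_force: [-1.1, 2.6, 5.3]
width: 0.495
grip_force: 19.6
```

Request:
send_rows:
  motion:
    - [0,0,-1,0,0,0,40]
    - [0,0,-3,0,0,0,40]
    - [0,0,-6,0,0,0,40]
    - [2,-1.3,-9,0,0,0,40]
    - [5,-3.3,-9,0,0,-0.05,40]
    - [9,-5.9,-9,0,0,-0.1,40]
    - [12.5,-8.2,-9,0,0,-0.15,40]
    - [16,-10.5,-9,0,0,-0.2,40]
    - [19.5,-12.8,-9,0,0,-0.25,40]
    - [23,-15.1,-9,0,0,-0.3,40]
    - [26.5,-17.4,-9,0,0,-0.35,40]
    - [30,-19.7,-9,0,0,-0.436,40]

```text
time: 33.75
tcp_pos: [518.8, 14.7, 71.2]
ee_rot: [180.0, -0.0, 60.1]
wrist_force: [0.2, -0.5, -0.5]
width: 0.496
grip_force: 20.7
```

Run:
```python
from station import r
import numpy as np
s=r.read_state(); p=s["tcp_pos"]; y=np.radians(s["ee_rot"][2]); d=np.array([590,194])-p[:2]
print(p,s["ee_rot"],s["width"],s["grip_force"],d@[np.cos(y),np.sin(y)],d@[np.sin(y),-np.cos(y)])
```

```text
[518.84069788  14.7111239   71.2009689 ] [ 1.79956434e+02 -1.34742810e-02  6.01082795e+01] 0.4959188475013319 20.720816286311674 190.90098217770003 -27.657953167187458
```

Request:
send_rows:
  motion:
    - [3,-0.4,0,0,0,0,40]
    - [7,-1,0,0,0,0,40]
    - [11,-1.6,0,0,0,0,40]
    - [15,-2.2,0,0,0,0,40]
    - [17.5,-2.6,0,0,0,0,40]
    - [19,-2.8,0,0,0,0,40]
    - [19,-2.8,0,0,0,0,40]
    - [19,-2.8,0,0,0,0,40]
    - [19,-2.8,0,0,0,0,40]
    - [19,-2.8,0,0,0,0,40]

```text
time: 34.75
tcp_pos: [589.0, 190.4, 70.7]
ee_rot: [180.0, 0.0, 59.9]
wrist_force: [0.3, -0.8, -1.1]
width: 0.499
grip_force: 20.7
```

Run:
```python
from station import r,capture
from h import *
import pickle
w=capture("wrist"); s=r.read_state(); print(s["tcp_pos"],s["ee_rot"],s["width"],s["grip_force"])
p=proj(w,(613,234,17)); print("pred seat",p); u,v=(int(x) for x in p)
x0,y0=max(u-100,0),max(v-80,0); print(x0,y0)
o=cv2.resize(w["img"][y0:y0+160,x0:x0+200],(800,600)); cv2.imwrite("pics/w11.png",o[:,:,::-1])
pickle.dump((w,x0,y0,s["tcp_pos"],s["ee_rot"][2]),open("w11.pkl","wb"))
```

```text
[589.03619574 190.52859504  70.7459763 ] [ 1.79990844e+02 -1.04750119e-03  5.99029514e+01] 0.49496020102920335 20.71513862343636
pred seat [313.1 143.9]
213 63
```

View pics/w11.png

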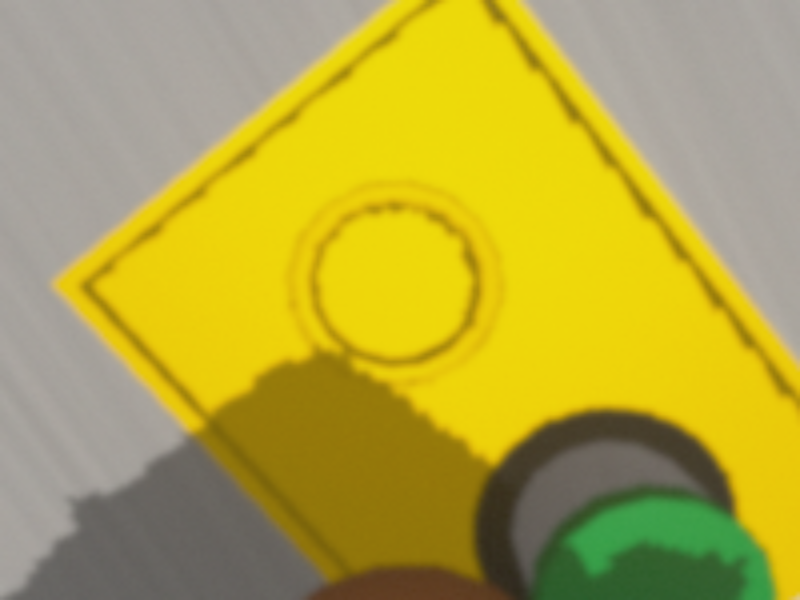

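Run:
```python
import pickle
from h import *
w,x0,y0,p0,yw=pickle.load(open("w11.pkl","rb"))
p=ray(w,(x0+396.5/4,y0+283.5/3.75),17); t=np.radians(yw); d=p-p0[:2]
print(p, d@[np.cos(t),np.sin(t)], d@[np.sin(t),-np.cos(t)])
```

```text
[614.39011822 238.03007585] 53.81133511863524 -1.884748720050262
```

Request:
send_rows:
  motion:
    - [2,-0.1,0,0,0,0,40]
    - [4,-0.2,0,0,0,0,40]
    - [5.25,-0.2,1,0,0,0,40]
    - [5.25,-0.2,3,0,0,0,40]
    - [5.25,-0.2,5,0,0,0,40]
    - [5.25,-0.2,6.3,0,0,0,40]
    - [5.25,-0.2,7,0,0,0,40]
    - [5.25,-0.2,7.3,0,0,0,40]
    - [5.25,-0.2,7.3,0,0,0,40]
    - [5.25,-0.2,7.3,0,0,0,40]

```text
time: 35.8
tcp_pos: [614.1, 238.0, -1.8]
ee_rot: [179.9, -0.0, 60.0]
wrist_force: [-0.4, 0.7, -1.0]
width: 0.489
grip_force: 20.7
```

Request:
send_rows:
  motion:
    - [0,0,0.3,0,0,0,40]
    - [0,0,0.6,0,0,0,40]
    - [0,0,0.9,0,0,0,40]
    - [0,0,1.2,0,0,0,40]
    - [0,0,1.4,0,0,0,40]
    - [0,0,1.55,0,0,0,40]
    - [0,0,1.6,0,0,0,40]
    - [0,0,1.6,0,0,0,40]
    - [0,0,1.6,0,0,0,40]

```text
time: 36.7
tcp_pos: [613.6, 237.7, -17.7]
ee_rot: [180.0, 0.0, 60.0]
wrist_force: [-3.0, -1.8, 6.9]
width: 0.497
grip_force: 21.2
```

Request:
send_rows:
  motion:
    - [-0.06,-0.03,-0.05,0,0,0,40]
    - [-0.13,-0.06,-0.05,0,0,0,40]
    - [-0.13,-0.06,0.03,0,0,0,40]
    - [-0.13,-0.06,0.05,0,0,0,40]
    - [-0.13,-0.06,0.05,0,0,0,40]

```text
time: 37.2
tcp_pos: [612.8, 237.2, -18.2]
ee_rot: [180.0, -0.0, 60.0]
wrist_force: [-0.9, -2.0, 9.1]
width: 0.499
grip_force: 21.4
```

Well seated; I'll release slowly and back off.

Request:
send_rows:
  motion:
    - [0,0,0,0,0,0,51]
    - [0,0,0,0,0,0,53]
    - [0,0,0,0,0,0,55]
    - [0,0,0,0,0,0,58]
    - [0,0,0,0,0,0,62]
    - [0,0,0,0,0,0,68]
    - [0,0,0,0,0,0,75]
    - [0,0,0,0,0,0,75]

```text
time: 38.0
tcp_pos: [612.5, 237.2, -19.0]
ee_rot: [-180.0, 0.0, 60.0]
wrist_force: [0.1, 0.2, -0.0]
width: 0.752
grip_force: 0.0
```

Request:
send_rows:
  motion:
    - [0,0,-1,0,0,0,75]
    - [0,0,-3,0,0,0,75]
    - [0,0,-6,0,0,0,75]
    - [0,0,-10,0,0,0,75]
    - [0,0,-14,0,0,0,80]
    - [-4,0,-17,0,0,0,80]
    - [-8,0,-18,0,0,0,80]
    - [-12,0,-18,0,0,0,80]
    - [-16,0,-18,0,0,0,80]
    - [-20,0,-18,0,0,0,80]
    - [-20,0,-18,0,0,0,80]
    - [-20,0,-18,0,0,0,80]

```text
time: 39.2
tcp_pos: [512.4, 63.4, 162.1]
ee_rot: [179.9, -0.1, 59.9]
wrist_force: [-0.4, -0.3, -0.6]
width: 0.8
grip_force: 0.0
```

Run:
```python
from station import r,capture
from h import *
c=capture("scene"); t=capture("top")
o=np.hstack([cv2.resize(c["img"][160:320,190:500],(465,240)),cv2.resize(t["img"][85:185,160:300],(336,240))[:,:330]])
cv2.imwrite("pics/f.png",o[:,:,::-1]); s=r.read_state(); print(s["tcp_pos"],s["time"])
```

```text
[512.9195274   64.37983171 161.50728552] 39.3
```

View pics/f.png

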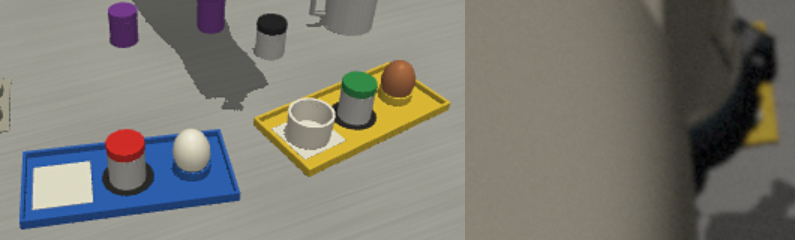

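The final scene view shows all five items upright in their places and the arm clear of everything, so I'll hand in.

```bash
python3 -c "
from station import order
print(order.close_job())"
```

```text
the job is handed in; nothing more can be done
None
```

I made up both trays and handed the job in at about 39 s; the final view showed all five items upright in their places and the arm clear, but no verdict came back. My first grip on the red tin closed on its lid because the real fingertips sit about 38 mm short of the reported TCP. The tin stayed upright, and I measured the offset and used it from there.

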